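# Three-point load check of a dry clay test bar with a push gauge

## Task

Check a dry clay test bar in three-point bending: take the thick bar with the pencilled cross off the plaster bat and, without dropping it, lay it cross upwards over the two steel rods of the bending jig, square to the rods and with the cross midway between them, and let go. Then draw the push-force gauge out of its wooden stand, set its tip on the cross and, keeping the gauge upright, press gently straight down until the broad middle ring on its plunger is level with the barrel's nose (5 newtons; 12 would break the bar). Finish holding it there, the gauge still in the gripper and pressing; leave the flat bar, the two stamps and the glaze jar where they are.

Things in the scene. Friction and masses are not known exactly. Their poses are not given: they have to be found in the camera images.
- bar: the thick test bar: straight bar of dry buff clay, 150 mm long (its x), 24 mm wide (y), 20 mm high (z), about 0.14 kg, with a pencilled cross in the middle of its upper face; starts lying cross up on the plaster bat, on either side of the flat bar. Origin: centre of its underside, z up. Grip it across the 24 mm width from above.
- bar_mark (a point): the middle of the pencilled cross (two 22 mm strokes): the centre of the bar's upper face, 20 mm above the underside; axes as the bar's
- flat_bar: the other test bar, a bystander: same clay, flat, 150 x 38 x 10 mm, with a long ruled line between two ticks on its face; lies on the bat beside the thick bar, parallel to it within some degrees, centre lines about 74 mm apart. Origin: centre of its underside, x along its length.
- bat: white plaster bat, a fixed slab 180 (x) x 150 (y) x 20 mm high, on which the two bars lie along its x; origin: centre of its underside
- jig: bending jig, fixed: dark steel plate 180 (x) x 64 x 10 mm with two grey saddles (14 mm thick, 26 mm at the foot), each with a fixed steel rod 12 mm thick, 52 mm long along the jig's y; rod centres at x = -50 and +50 mm, rod tops 56 mm above the table; free space between the saddles. The bar lies along the jig's x over both rods, overhanging 25 mm each end. Origin: centre of the underside.
- jig_mid (a point): the point midway between the two rods at the height of their tops (56 mm above the table); axes as the jig's. The bar's underside centre belongs here.
- gauge_stand: wooden stand of the gauge, fixed, 74 x 80 mm, 97 mm high: a base board, two cheeks and a top plate with a 27 mm hole, from which the gauge hangs by its flange; origin: centre of its underside
- gauge: push-force gauge, 0.17 kg, hanging upright in the stand, z up: grey body 34 (x) by 26 mm (y), 50 to 126 mm above the origin, cap to 132 mm; flange 40 mm wide (45 to 50 mm); barrel 22 mm thick (0 to 45 mm) whose lower end, the nose, is the origin; spring plunger 10 mm thick sticks out 32 mm below. Grip the body across its 26 mm from above; lift 80 mm straight up to clear the stand.
- gauge_tip (a point): the lowest point of the plunger's domed tip (14 mm across), on the gauge's axis; 32 mm below the nose when the plunger is out, moving towards the nose as the plunger is pushed in
- gauge_plunger (a joint): how far the plunger is pushed in, m: 0 = fully out, at most 0.016; spring 0.5 N per mm without preload. Three dark rings on the plunger lie 5, 10 and 15 mm below the nose when it is out; the middle one is broad: level with the nose it means 0.010 m, 5 N.
- stamp_1: small wooden texture stamp with a knob, 30x30x52 mm, stands at the far edge of the table beyond the jig; bystander. Origin: centre of its underside.
- stamp_2: smaller wooden texture stamp with a knob, 24x24x52 mm, stands at the far edge of the table beyond the jig; bystander. Origin: centre of its underside.
- glaze_jar: glass jar with a screw lid, 62 mm across, 86 mm high, beyond and left of the bat; bystander. Origin: centre of its underside.
Mind the look-alikes: they are no part of the job. Of the things that look like the gauge, the larger one is meant.

How it is judged:
By the outcome, as a careful person would: the job done as asked, in the order asked, and still so for the second after the job is handed in, while the arm keeps its last pose, push and grip.
It also fails if it takes over 58 s, if anything falls off the work surface, if the arm or the gripper's body presses on something with over 40 N, if the wrist force passes 120 N, or if a joint passes its speed limit or range.

## Robot

A 7-joint arm with a two-finger parallel gripper is mounted at the origin on the work surface; the furniture and walls round the work are solid. World frame = base frame: x ahead of the robot, y to its left, z up, the work surface at z = 0. Lengths are in mm, angles in rad, forces in N, time in s.
With the tool pointing down it reaches from about 400 to 900 mm from the base axis. Payload 5.5 kg.
Tool frame: the origin (TCP) lies on the mounting face of the last link; the fingertips stand 178 mm ahead of it and the grasp point (between the pads) lies 159 mm ahead of it; z points along the fingers, y is the line along which they close (so a half turn about z gives the same grasp; the last joint's range is limited). The gripper opens to 92 mm and grips with 3 to 60 N. Pads are 19 mm wide; open, the fingers measure 130 mm over their backs; the gripper's body (75 mm by 190 mm) begins 47 mm behind the grasp point.
Start: joints at [1.503, 0.501, -0.427, 1.55, 0.221, 1.138, -0.21], TCP at [211.146, -614.747, 404.729] pointing down, gripper open.
Joint ranges: [-2.88, 2.88], [-0.31, 2.03], [-1.54, 1.56], [0.2, 2.42], [-1.41, 4.55], [0.19, 2.02], [-2.57, 2.57]. Speed limits (rad/s): [2.57, 2.57, 3.14, 3.14, 3.14, 3.14, 3.14].

## Interface

Orientations are given as a 3x3 rotation matrix whose columns are the frame's x, y, z axes.
In Python, from rig import sense, viewer, order, finder gives the robot as it stands. The module is installed in compiled form; this text tells all that it offers.
- The arm moves only by the tool carry_out, never from a script. Its argument "commands" is a list of rows, each a list of 5 numbers: the shift along the tool's x, y, z normalised to -1 to 1, where 1 is 60 cm, then the turn about the tool's z normalised to -1 to 1, where 1 is pi/2 rad, then the opening, from 0 (shut) to 1 (fully open). In form: [[tx, ty, tz, roll, grip], ...]. A call has 1 to 10 rows; each row is the pose to reach, as a shift and turn from the pose commanded when the call began, along the tool's axes at that moment; what a row does not reach only later rows make up. A row lasts 1/8 s, in which the tool goes at most 62.5 mm and 10.7 degrees, less where a joint would pass 70% of its speed; a pose out of reach is approached as far as the arm can. A call with a number of a shift or a turn outside -1 to 1 is refused whole. A call with a gripper value outside its range is refused whole. The fingers move at their own pace and stop on an object; "grip_force" is the grip in N (left out, the last holds). Time passes only in rows, so rows that repeat a pose let the fingers close. It gives the time, the measured TCP pose, the force, the opening and the grip force at its end, in the units of the state.
- sense(): the state, without advancing time (a new reading comes with each control period).
- viewer.snapshot(name): name is "scene" or "side" or "wrist"; returns the picture (480x640x3 uint8, red, green, blue); there is no depth.
- viewer.get_calibration(name): a dict with "camera_matrix" (3x3 intrinsics, pixels), "dist_coeffs" ([k1, k2, p1, p2, k3] as OpenCV has them; the pictures are not rectified), "R" (3x3) and "t" (3): a world point X has camera coordinates R X + t; the wrist camera has in their place "T_tool_cam" (4x4, takes a point from camera to tool coordinates, whose origin is the TCP and whose axes are the flange's). Camera axes: x right, y down, z forward; pixel columns grow to the right and rows downward; lengths in mm; the calibration is good to about 2 mm. A picture is of the moment at which its call begins: read the wrist's pose just before it. get_calibration takes no time and is no camera call.
- order.sign_off(): hands the job in; it is judged then, once.
Trained networks look in the newest picture that a camera, given by its name, has taken for a name from the list of things; names that differ only in an ending like _2 or _b are one class to them, and where a whole thing is asked for, a point or a joint stands for the part that bears it (a point fixed in the world has none). Each returns a list of dicts, best first, with "confidence" (0 to 1); they miss things now and then, are a little off and sometimes report something else, mostly with a low value. They report only what shows in the picture. A call takes as long as a camera call. They do not tell look-alikes from the thing itself.
- finder.boxes_of(camera, thing): "centre" ([x, y, z] in mm, in the coordinates of the camera as it stood for that picture, good to about 4 mm: the middle of the surface that is visible of it).
- finder.cut_out(camera, thing): "pixels" (480x640 bool, what is visible of it).
- finder.mark_of(camera, thing): "centre" ([x, y, z] in mm, in the coordinates of the camera as it stood for that picture, good to about 4 mm: a listed point, or the origin of a listed thing).
The state is a dict: "time": time; "joint_pos": joint angles; "dq": joint speeds; "tau": joint torques, N m; "tool_pos": TCP position; "orientation": TCP orientation; "force": force on the tool from outside, world axes, zero at the start; "moment": the same for the moment, N m; "opening": opening from 0.0 (shut) to 1.0 (fully open); "finger_force": force on a finger pad.
Only numpy, scipy, OpenCV 4.12 (cv2) and the standard library are available. Lean on these libraries where they do the work, as an engineer would, in place of code of your own. Each camera call takes 0.05 s, during which the arm holds its last target. There are 200 camera calls.

## Working session

There is one attempt and no reset: what is moved stays moved. The work goes in short steps, Python scripts to look and compute and a tool call to move; the robot and the scene stay as the last step left them, time stands still between calls to the robot, and variables do not carry over. Pictures are saved under pics/ and viewed, at most 10 in all, crops included, and the job is handed in when it is done.

Besides the shell and the picture viewer there is one more tool, called after "Call:" by a JSON object that holds its "method" and its "body". carry_out: Moves the arm, as the interface text tells. Scaled input: -1 to 1 covers 60 cm each way for a shift and pi/2 rad each way for a turn. Its arguments: {"type":"object","properties":{"commands":{"type":"array","items":{"type":"array","items":{"type":"number"}}},"grip_force":{"type":"number"}},"required":["commands"]}

```bash
mkdir -p pics; cat > h.py <<'E'
import numpy as np, cv2
from rig import sense, viewer, order, finder
def campose(name):
    c=viewer.get_calibration(name)
    if name=="wrist":
        s=sense(); T=np.array(c["T_tool_cam"]); Rt=np.array(s["orientation"]); p=np.array(s["tool_pos"])
        R=Rt@T[:3,:3]; o=Rt@T[:3,3]+p
    else:
        R=np.array(c["R"]).T; o=-R@np.array(c["t"])
    return R,o,np.array(c["camera_matrix"]),np.array(c["dist_coeffs"])
def w(name,pt): R,o,_,_=campose(name); return R@np.array(pt)+o
def ray(name,uv,z):
    R,o,K,d=campose(name)
    q=cv2.undistortPoints(np.array(uv,float).reshape(-1,1,2),K,d).reshape(-1,2)
    D=np.c_[q,np.ones(len(q))]@R.T
    return o+D*((z-o[2])/D[:,2])[:,None]
def proj(name,P):
    R,o,K,d=campose(name)
    return cv2.projectPoints((np.array(P,float).reshape(-1,3)-o)@R,np.zeros(3),np.zeros(3),K,d)[0].reshape(-1,2)
def snap(name,f=None):
    im=viewer.snapshot(name)
    if f: cv2.imwrite("pics/"+f,im[:,:,::-1])
    return im
E
python3 - <<'E'
from h import *
np.set_printoptions(precision=1,suppress=True)
a=snap("scene");b=snap("side")
cv2.imwrite("pics/a.png",cv2.resize(np.vstack([a,b])[:,:,::-1],(600,900))[:,:] if 0 else cv2.resize(a,(800,600))[:,:,::-1])
cv2.imwrite("pics/b.png",cv2.resize(b,(800,600))[:,:,::-1])
for c in("scene","side"):
  for t in("bar","bar_mark","flat_bar","bat","jig","jig_mid","gauge_stand","gauge","gauge_tip","stamp_1","glaze_jar"):
    print(c,t,[(round(d["confidence"],2),w(c,d["centre"])) for d in finder.mark_of(c,t)][:4])
s=sense();print(s["time"],np.array(s["orientation"]),s["opening"],s["force"])
print(viewer.get_calibration("wrist"))
E
```

```text
scene bar [(0.64, array([401.4, 250.3,  34.1])), (0.61, array([404.5, 250.6,  18. ])), (0.45, array([472.1,  47.6,   2.8]))]
scene bar_mark [(0.64, array([616.9,  36.4,  -0.9])), (0.63, array([396.3, 251.4,  35.1]))]
scene flat_bar [(0.73, array([397. , 326.8,  17.9]))]
scene bat [(0.89, array([397.7, 292.1,  -1.4])), (0.18, array([614.3,  42.9,  -2.3]))]
scene jig [(0.63, array([468.6,  47.5,   1.6]))]
scene jig_mid [(0.8, array([468.9,  51.8,  54.9]))]
scene gauge_stand [(0.83, array([566.3, 261.6,  -3.7]))]
scene gauge [(0.89, array([563. , 259.6,  50.8])), (0.7, array([595.6, 360.2,  24.1])), (0.44, array([400. , 325.9,  21.1]))]
scene gauge_tip [(0.55, array([593.2, 359.6,   0.6]))]
scene stamp_1 [(0.9, array([616.2,  40.8,   0.1])), (0.67, array([401.6, 329.6,  20.3])), (0.63, array([619. , 162.2,  -2.8]))]
scene glaze_jar [(0.77, array([535.2, 449.8,  -0.9])), (0.34, array([613.3,  42.1,   0.4]))]
side bar [(0.69, array([397.9, 252.6,  25.3]))]
side bar_mark [(0.72, array([406.4, 247.5,  39. ]))]
side flat_bar [(0.94, array([399.9, 333. ,  24.6]))]
side bat [(0.76, array([402.7, 294.3,  -5.3]))]
side jig [(0.56, array([468.3,  42.8,  -1.7]))]
side jig_mid [(0.94, array([468.5,  48.7,  58.4]))]
side gauge_stand []
side gauge [(0.77, array([594.9, 358.9,  23.9]))]
side gauge_tip []
side stamp_1 [(0.9, array([617. ,  37.5,  -3. ])), (0.73, array([614.4, 156.8,  -1.1]))]
side glaze_jar [(0.97, array([536.7, 450.4,  -0.8]))]
1.2 [[ 0.9  0.3  0. ]
 [ 0.3 -0.9 -0. ]
 [ 0.   0.  -1. ]] 0.9943214840802217 [-0.1  0.2 -0. ]
{'camera_matrix': array([[403. ,   0. , 317.3],
       [  0. , 403. , 242.7],
       [  0. ,   0. ,   1. ]]), 'dist_coeffs': array([-0.1,  0. ,  0. ,  0. ,  0. ]), 'T_tool_cam': array([[-0. , -1. , -0.2, 66.1],
       [ 1. , -0. ,  0. , -0.2],
       [-0. , -0.2,  1. , 19.9],
       [ 0. ,  0. ,  0. ,  1. ]])}
```

View pics/a.png

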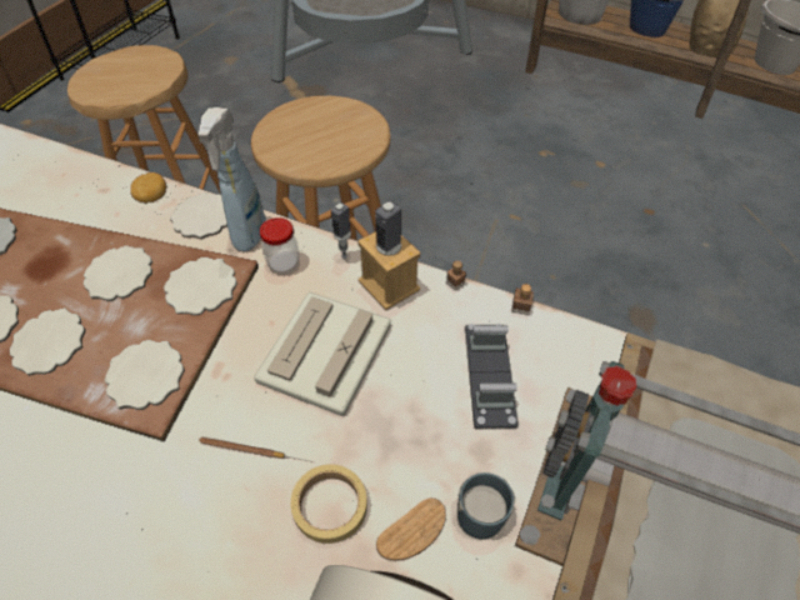

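View pics/b.png

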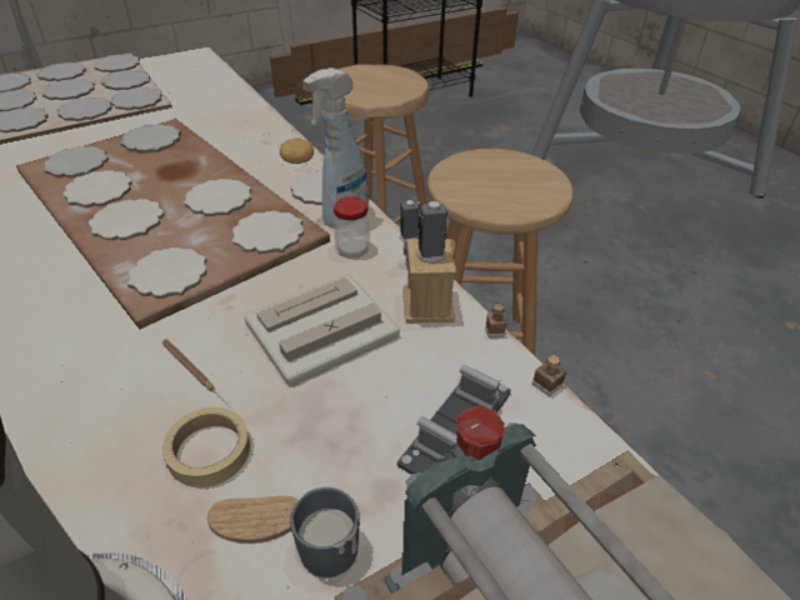

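```bash
cat >> h.py <<'E'
def cmd(target,yaw=None):
    """target TCP (world), yaw = direction of tool x in world, rad -> normalised row from present pose"""
    s=sense();R=np.array(s["orientation"]);d=R.T@(np.array(target)-s["tool_pos"])/600
    y0=np.arctan2(R[1,0],R[0,0]); dy=0 if yaw is None else (yaw-y0+np.pi)%(2*np.pi)-np.pi
    return np.round(d,4),round(-dy/(np.pi/2),4)
def yawof(name,mask,z):
    v,u=np.nonzero(mask); P=ray(name,np.c_[u,v],z)[:,:2]
    (c,sz,a)=cv2.minAreaRect(P.astype(np.float32)); 
    if sz[0]<sz[1]: a+=90; sz=sz[::-1]
    return np.round(c,1),np.round(sz,1),round((a+90)%180-90,1)
E
python3 - <<'E'
from h import *
np.set_printoptions(precision=3,suppress=True)
a=snap("scene");snap("side")
for c in("scene","side"):
  for t,z in(("bar",40),("flat_bar",30),("bat",20),("jig",10)):
    for d in finder.cut_out(c,t)[:2]: print(c,t,round(d["confidence"],2),yawof(c,d["pixels"],z))
# roller knob triangulation
def line(n,uv): p=ray(n,[uv],0)[0];q=ray(n,[uv],300)[0];return q,(q-p)/np.linalg.norm(q-p)
for u1,u2 in(((494,308),(384,344)),((480,375),(330,400))):
  (p,d),(q,e)=line("scene",u1),line("side",u2)
  st=np.linalg.lstsq(np.c_[d,-e],q-p,rcond=None)[0];print(p+d*st[0],q+e*st[1])
# jig rods from scene: rod-ends
print(ray("scene",[[487*.8,328*.8],[495*.8,387*.8]],56), ray("side",[[483*.8,380*.8],[438*.8,433*.8]],56))
s=sense();print(s["tool_pos"],np.array(s["orientation"]))
crop=np.hstack([cv2.resize(a[230:340,190:330],None,fx=3,fy=3),cv2.resize(a[150:260,250:350],(300,330))])
cv2.imwrite("pics/c.png",crop[:,:,::-1])
for t in([500,-300,380],[480,-50,380],[420,100,420],[400,250,420]): print(t,cmd(t))
E
```

```text
scene bar 0.77 (array([393.9, 249.3]), array([154.1,  29.2]), 2.3)
scene flat_bar 0.76 (array([396.1, 326. ]), array([152.8,  41.4]), 2.9)
scene bat 0.66 (array([393.8, 287.1]), array([187.4, 157.2]), 1.4)
scene jig 0.68 (array([467.1,  42.2]), array([180. ,  69.7]), 25.4)
side bar 0.67 (array([397.8, 246.7]), array([155.1,  43. ]), 2.5)
side flat_bar 0.86 (array([398.4, 326.2]), array([151.9,  47.4]), 3.8)
side bat 0.61 (array([398.9, 283.8]), array([186.2, 167.4]), 3.0)
side jig 0.55 (array([468.4,  50. ]), array([187.9,  78.1]), 24.9)
[ 363.798 -103.502  238.152] [ 365.782 -103.019  239.485]
[ 285.903 -114.279  197.291] [ 300.549 -110.077  204.286]
[[510.082  69.904  56.   ]
 [419.087  26.295  56.   ]] [[513.892  56.038  56.   ]
 [420.918  18.133  56.   ]]
[ 211.154 -614.745  404.745] [[ 0.946  0.325  0.   ]
 [ 0.325 -0.946 -0.   ]
 [ 0.     0.    -1.   ]]
[500, -300, 380] (array([ 0.626, -0.34 ,  0.041]), 0.0)
[480, -50, 380] (array([ 0.73 , -0.745,  0.041]), 0.0)
[420, 100, 420] (array([ 0.716, -1.014, -0.025]), 0.0)
[400, 250, 420] (array([ 0.766, -1.261, -0.025]), 0.0)
```

View pics/c.png

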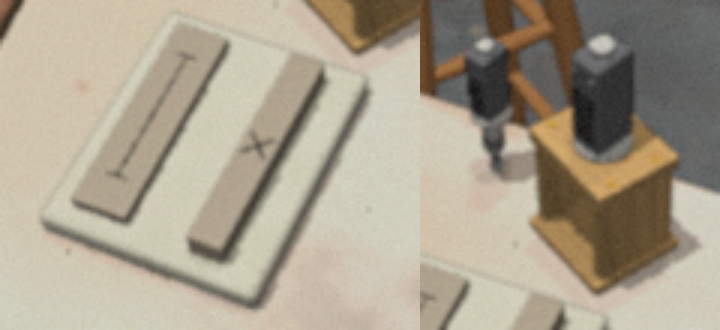

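Call:
{"method": "carry_out", "body": {"commands": [[0.425,-0.268,-0.225,0,0.5],[0.425,-0.268,-0.225,0,0.5],[0.425,-0.268,-0.225,0,0.5],[0.425,-0.268,-0.225,0,0.5],[0.425,-0.268,-0.225,0,0.5],[0.425,-0.268,-0.225,0,0.5],[0.73,-0.745,-0.225,0,0.5],[0.73,-0.745,-0.225,0,0.5],[0.73,-0.745,-0.225,0,0.5],[0.73,-0.745,-0.225,0,0.5]]}}

```text
time: 2.95
tool_pos: [458.9, -135.8, 539.6]
orientation: [[0.946, 0.323, 0.0], [0.323, -0.946, -0.001], [-0.0, 0.001, -1.0]]
force: [1.3, 0.4, 0.5]
opening: 0.499
finger_force: 0.0
```

```bash
python3 - <<'E'
from h import *
s=sense();print(s["time"],s["tool_pos"],s["opening"],s["joint_pos"])
for t in([480,-30,540],[440,80,420],[340,240,340],[360,245,340]): print(t,cmd(t,np.radians(2.4)))
print(np.array(s["orientation"]))
E
```

```text
2.95 [ 458.89896696 -135.7590502   539.62183062] 0.49877184897682847 [ 0.95158831  0.08888305 -0.76266392  1.77383256  0.06444925  1.30378368
 -1.06771566]
[480, -30, 540] (array([ 0.0903, -0.1554, -0.0008]), np.float64(0.1829))
[440, 80, 420] (array([ 0.0865, -0.3506,  0.1991]), np.float64(0.1829))
[340, 240, 340] (array([ 0.015 , -0.657 ,  0.3322]), np.float64(0.1829))
[360, 245, 340] (array([ 0.0493, -0.6541,  0.3322]), np.float64(0.1829))
[[ 9.46302004e-01  3.23283959e-01  7.67555339e-06]
 [ 3.23283857e-01 -9.46301686e-01 -8.16149759e-04]
 [-2.56584736e-04  7.74805534e-04 -9.99999667e-01]]
```

Call:
{"method": "carry_out", "body": {"commands": [[0.09,-0.155,0,0,0.5],[0.09,-0.155,0,0,0.5],[0.116,-0.285,0.23,0.0,0.5],[0.116,-0.285,0.23,0.0,0.5],[0.116,-0.285,0.23,0.0,0.5],[0.116,-0.285,0.23,0.0,0.5]]}}

```text
time: 3.7
tool_pos: [468.2, 47.8, 399.8]
orientation: [[0.945, 0.327, -0.005], [0.327, -0.945, 0.001], [-0.005, -0.002, -1.0]]
force: [-1.0, -1.0, 0.3]
opening: 0.499
finger_force: 0.0
```

```bash
python3 - <<'E'
from h import *
s=sense();print(s["time"],s["tool_pos"],s["dq"])
snap("wrist","d.png")
for t in("jig","jig_mid"): print([(d["confidence"],w("wrist",d["centre"])) for d in finder.mark_of("wrist",t)])
for d in finder.cut_out("wrist","jig")[:1]: print(yawof("wrist",d["pixels"],10))
for t in([440,80,420],[400,250,420],[400,250,330]): print(t,cmd(t,np.radians(2.4)))
E
```

```text
3.7 [468.16969654  47.78172122 399.79977461] [ 0.03320278 -0.03677682  0.01429545 -0.06837658 -0.00959024  0.02682323
  0.03563291]
[(0.75, array([480.55651861,  43.95328813,   4.46844968]))]
[(0.84, array([473.79382864,  40.16237657,  61.3156463 ])), (0.22, array([407.92998614, 290.622215  ,   3.95290938]))]
(array([475.2,  43.9]), array([180.2,  64.7]), 24.6)
[440, 80, 420] (array([-0.0297, -0.0695, -0.0282]), np.float64(0.1825))
[400, 250, 420] (array([-0.0014, -0.3592, -0.0285]), np.float64(0.1825))
[400, 250, 330] (array([-0.0017, -0.3594,  0.1215]), np.float64(0.1825))
```

View pics/d.png

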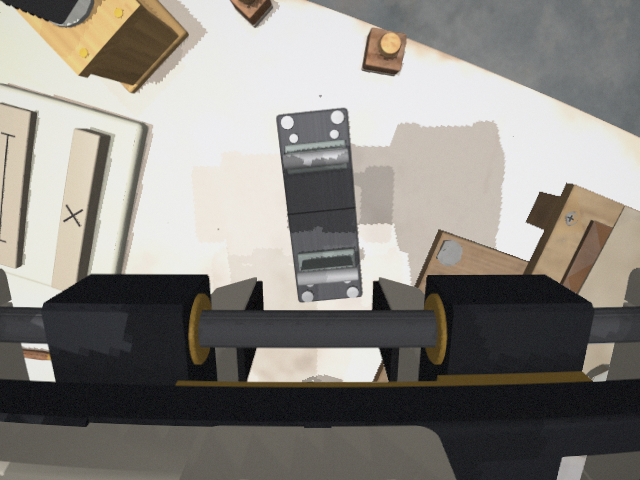

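Call:
{"method": "carry_out", "body": {"commands": [[0,-0.359,0.0,0.183,0.5],[0,-0.359,0.0,0.183,0.5],[0,-0.359,0.0,0.183,0.5],[0,-0.359,0.0,0.183,0.5],[0,-0.359,0.05,0.183,0.5],[0,-0.359,0.05,0.183,0.5],[0,-0.359,0.05,0.183,0.5]]}}

```text
time: 4.78
tool_pos: [400.3, 250.6, 372.9]
orientation: [[0.999, 0.041, 0.001], [0.041, -0.999, 0.0], [0.001, -0.0, -1.0]]
force: [-0.8, -0.4, 0.2]
opening: 0.499
finger_force: 0.0
```

```bash
python3 - <<'E'
from h import *
s=sense();print(s["time"],s["tool_pos"],s["orientation"])
im=snap("wrist","e.png")
for t in("bar","bar_mark","flat_bar"): print(t,[(d["confidence"],w("wrist",d["centre"])) for d in finder.mark_of("wrist",t)])
for t,z in(("bar",40),("flat_bar",30),("bat",20)):
  for d in finder.cut_out("wrist",t)[:2]: print(t,yawof("wrist",d["pixels"],z))
print(cmd([400,250,330],np.radians(2.4)))
E
```

```text
4.775 [400.34095589 250.62042642 372.89776287] [[ 9.99143249e-01  4.13612572e-02  1.41944152e-03]
 [ 4.13608726e-02 -9.99144228e-01  2.99265206e-04]
 [ 1.43060479e-03 -2.40299470e-04 -9.99998948e-01]]
bar [(0.92, array([398.2714648 , 258.04652411,  20.66972797])), (0.58, array([473.01977195,  42.53657933,  61.03994323]))]
bar_mark [(0.87, array([396.12932956, 254.57258866,  40.45560513]))]
flat_bar [(0.84, array([401.98828937, 333.32402916,  18.32968321])), (0.65, array([395.59302193, 252.09224871,  36.89493028]))]
bar (array([402.3, 254.2]), array([145.4,  24.8]), 2.5)
flat_bar (array([405.7, 329.7]), array([134.4,  39.4]), 3.4)
bat (array([404.1, 291.3]), array([171.8, 149.3]), 2.3)
(array([0.0005, 0.0017, 0.0702]), np.float64(0.0005))
```

View pics/e.png

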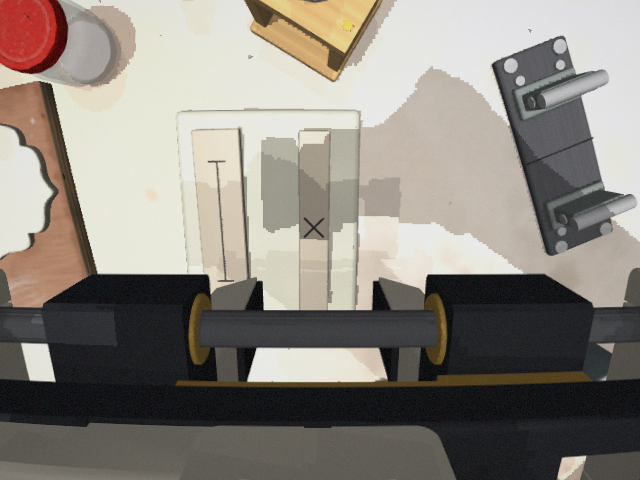

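```bash
python3 - <<'E'
from h import *
p=ray("wrist",[[314,228]],40)[0];print(p, "scene",ray("scene",[[345*.8,348*.8]],40), "side",ray("side",[[331*.8,326*.8]],40))
e=ray("wrist",[[315,130],[314.5,300]],40);d=e[0]-e[1];print(np.degrees(np.arctan2(d[1],d[0])))
print(ray("wrist",[[525,160],[592,138]],10))
print(ray("wrist",[[539,103],[566,220],[607,74],[635,200]],52))
print(cmd([p[0],p[1],202],np.radians(2.5)))
E
```

```text
[398.56314278 253.72933386  40.        ] scene [[399.14711015 251.55829727  40.        ]] side [[401.28384297 253.83490985  40.        ]]
2.1755030408479525
[[459.36583138  76.15781761  10.        ]
 [481.83694626  18.25119188  10.        ]]
[[501.80320282  93.27315143  52.        ]
 [416.2550013   56.92835689  52.        ]
 [526.81552069  42.9204843   52.        ]
 [435.2022714    0.75191246  52.        ]]
(array([-0.0018, -0.0046,  0.2836]), np.float64(-0.0006))
```

Call:
{"method": "carry_out", "body": {"commands": [[-0.001,-0.0045,0.0,0,0.5],[-0.001,-0.0045,0.1,0,0.5],[-0.001,-0.0045,0.2,0,0.5],[-0.001,-0.0045,0.24,0,0.5],[-0.001,-0.0045,0.26,0,0.5],[-0.001,-0.0045,0.275,0,0.5],[-0.001,-0.0045,0.284,0,0.5],[-0.001,-0.0045,0.284,0,0.5]]}}

```text
time: 6.12
tool_pos: [398.7, 254.0, 201.4]
orientation: [[0.999, 0.043, 0.0], [0.043, -0.999, 0.0], [0.0, -0.0, -1.0]]
force: [0.4, -1.2, 0.1]
opening: 0.497
finger_force: 0.0
```

Call:
{"method": "carry_out", "body": {"commands": [[0,0,0,0,0.2],[0,0,0,0,0.15],[0,0,0,0,0.15],[0,0,0,0,0.15],[0,0,0,0,0.15]], "grip_force": 20}}

```text
time: 6.75
tool_pos: [398.9, 253.9, 201.6]
orientation: [[0.999, 0.043, 0.001], [0.043, -0.999, 0.0], [0.001, 0.0, -1.0]]
force: [-0.6, -1.2, 6.3]
opening: 0.26
finger_force: 20.0
```

Call:
{"method": "carry_out", "body": {"commands": [[0,0,-0.02,0,0.15],[0,0,-0.06,0,0.15],[0,0,-0.12,0,0.15],[0,0,-0.2,0,0.15],[0,0,-0.25,0,0.15],[0,0,-0.25,0,0.15],[0,0,-0.25,0,0.15],[0,0,-0.25,0,0.15]]}}

```text
time: 7.75
tool_pos: [398.1, 253.4, 350.0]
orientation: [[0.999, 0.043, -0.003], [0.043, -0.999, -0.001], [-0.003, 0.001, -1.0]]
force: [-0.8, 0.7, -2.7]
opening: 0.259
finger_force: 20.0
```

```bash
python3 - <<'E'
from h import *
s=sense();print(s["time"],s["tool_pos"],s["opening"],s["force"])
im=snap("wrist","f.png")
# jig
for n in("scene","side","wrist"):
  if n!="wrist": snap(n)
  for d in finder.mark_of(n,"jig_mid")[:1]: print(n,d["confidence"],w(n,d["centre"]))
  for d in finder.mark_of(n,"jig")[:1]: print(n,d["confidence"],w(n,d["centre"]))
for a in(24.5,25): print(cmd([470,47,352],np.radians(a)))
E
```

```text
7.75 [398.07234662 253.36274166 350.0228191 ] 0.25854394335966596 [-0.84673275  0.73672738 -2.68932429]
side 0.59 [470.75576982  50.53565514  56.34047973]
side 0.59 [403.50530071 330.60830958  23.90311492]
wrist 0.9 [471.62046949  45.51217028  59.75006862]
wrist 0.85 [471.07931816  45.24584754   5.41932832]
(array([ 0.1039,  0.3496, -0.0013]), np.float64(-0.2446))
(array([ 0.1039,  0.3496, -0.0013]), np.float64(-0.2501))
```

View pics/f.png

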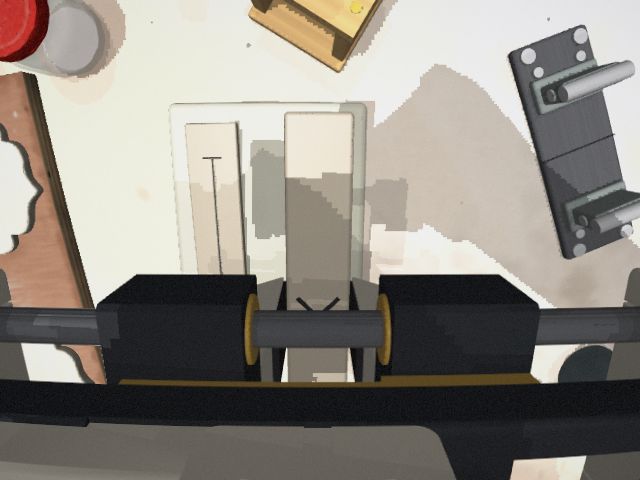

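```bash
python3 - <<'E'
from h import *
s=sense();R=np.array(s["orientation"]);t=np.array(s["tool_pos"])
z=t[2]-161.5
for uv in([320,297],[319,113],[285,113],[353,113]): print(uv,R.T@(ray("wrist",[uv],z)[0]-t))
m=ray("wrist",[[543,160],[614,135]],10);print("jig mid",m,m.mean(0))
e=ray("wrist",[[510,53],[564,258],[583,27]],10);d=e[0]-e[1];print("edge yaw",np.degrees(np.arctan2(d[1],d[0])),np.linalg.norm(d),np.linalg.norm(e[0]-e[2]))
d=m[0]-m[1];print("mid yaw",np.degrees(np.arctan2(d[1],d[0]))-90)
E
```

```text
[320, 297] [  9.01771649   0.78322854 161.49854012]
[319, 113] [ 75.26783897   0.36437938 161.48795601]
[285, 113] [ 75.29323637 -11.12245913 161.48824347]
[353, 113] [ 75.29159901  11.85395753 161.48766062]
jig mid [[459.47593975  74.81135342  10.        ]
 [483.53252236  16.58772684  10.        ]] [471.50423106  45.69954013  10.        ]
edge yaw 24.29671421564661 175.0913837405784 61.63673522495047
mid yaw 22.449220458629767
```

Call:
{"method": "carry_out", "body": {"commands": [[0.02,0.05,0,-0.05,0.15],[0.05,0.13,0,-0.12,0.15],[0.08,0.22,0,-0.2,0.15],[0.1,0.3,0,-0.24,0.15],[0.105,0.34,0.03,-0.245,0.15],[0.105,0.35,0.06,-0.245,0.15],[0.105,0.35,0.08,-0.245,0.15],[0.105,0.35,0.08,-0.245,0.15],[0.105,0.35,0.08,-0.245,0.15]]}}

```text
time: 9.32
tool_pos: [470.9, 47.6, 303.8]
orientation: [[0.909, 0.417, 0.001], [0.417, -0.909, 0.0], [0.001, 0.0, -1.0]]
force: [-0.2, 0.5, -1.6]
opening: 0.259
finger_force: 20.0
```

```bash
python3 - <<'E'
from h import *
s=sense();print(s["time"],s["tool_pos"],s["opening"],s["force"],s["orientation"])
im=snap("wrist","g.png")
for d in finder.mark_of("wrist","jig_mid")[:1]: print(d["confidence"],w("wrist",d["centre"]))
print(proj("wrist",[[471,46.5,10]]))
E
```

```text
9.325 [470.91404282  47.64555029 303.83095199] 0.2586555620775353 [-0.1942034   0.46634967 -1.5574285 ] [[ 9.09103019e-01  4.16570534e-01  8.31097560e-04]
 [ 4.16570396e-01 -9.09103399e-01  3.41098977e-04]
 [ 8.97645399e-04  3.61165294e-05 -9.99999596e-01]]
[[318.51669647 238.93559926]]
```

View pics/g.png

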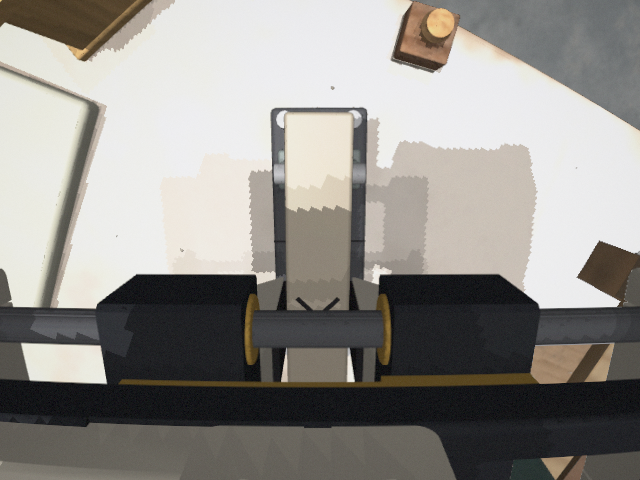

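```bash
python3 - <<'E'
from h import *
s=sense();R=np.array(s["orientation"]);t=np.array(s["tool_pos"])
im=viewer.snapshot("wrist").astype(int).sum(2)
print(im[230:250,280],im[230:250,361]); print(im[98:116,320])
for u in(275,280): print(u,im[160:190,u])
for uv,z in(([319.5,240],10),([319,108],10),([277,173],52),([362,173],52),([271.5,108],10),([367,108],10),([277,270],10),([364,270],10)): print(uv,R.T@(ray("wrist",[uv],z)[0]-t))
E
```

```text
[188 183 198 188 189 192 188 185 185 172 141 106 152 190 190 184 197 186
 180 187] [219 215 208 224 221 213 218 211 205 217 131 129 200 219 224 205 218 216
 218 216]
[712 716 714 714 714 715 718 719 717 570 280 277 303 310 434 543 609 658]
275 [330 306 287 310 409 476 516 547 552 540 556 569 579 595 611 592 570 567
 523 503 466 423 384 325 223 189 194 179 181 177]
280 [482 456 411 381 413 477 496 506 528 547 556 576 588 590 599 589 574 548
 534 509 474 425 380 329 266 263 268 257 230 191]
[319.5, 240] [ -1.70729749   1.61063235 294.02680298]
[319, 108] [ 86.99268364   1.23219192 294.14417225]
[277, 173] [ 48.08283949 -22.93448781 252.08171897]
[362, 173] [ 48.05761388  25.61020081 252.10348339]
[271.5, 108] [ 87.09791885 -29.78587379 294.13038377]
[367, 108] [ 87.08233932  32.59233555 294.15837258]
[277, 270] [-23.75661912 -28.74588668 293.98395384]
[364, 270] [-23.82043058  33.44937366 294.01179659]
```

Call:
{"method": "carry_out", "body": {"commands": [[-0.0045,0.002,0.02,-0.004,0.15],[-0.0045,0.002,0.06,-0.004,0.15],[-0.0045,0.002,0.09,-0.004,0.15],[-0.0045,0.002,0.1,-0.004,0.15],[-0.0045,0.002,0.106,-0.004,0.15],[-0.0045,0.002,0.108,-0.004,0.15],[-0.0045,0.002,0.109,-0.004,0.15],[-0.0045,0.002,0.109,-0.004,0.15]]}}

```text
time: 10.48
tool_pos: [468.9, 44.5, 238.3]
orientation: [[0.907, 0.421, 0.001], [0.421, -0.907, -0.0], [0.001, 0.0, -1.0]]
force: [-0.5, 0.5, -1.1]
opening: 0.258
finger_force: 20.0
```

Call:
{"method": "carry_out", "body": {"commands": [[0,0.0,0.001,0,0.15],[0,0.0,0.002,0,0.15],[0,0.0,0.002,0,0.15],[0,0.0,0.002,0,0.15]]}}

```text
time: 10.98
tool_pos: [468.9, 44.6, 237.5]
orientation: [[0.907, 0.421, 0.001], [0.421, -0.907, -0.001], [0.0, 0.001, -1.0]]
force: [-3.1, -1.0, 7.6]
opening: 0.259
finger_force: 20.0
```

Call:
{"method": "carry_out", "body": {"commands": [[0,0,-0.0005,0,0.3],[0,0,-0.0005,0,0.4],[0,0,-0.0005,0,0.5],[0,0,-0.0005,0,0.5],[0,0,-0.02,0,0.55],[0,0,-0.06,0,0.55],[0,0,-0.14,0,0.55],[0,0,-0.22,0,0.55],[0,0,-0.22,0,0.55],[0,0,-0.22,0,0.55]]}}

```text
time: 12.22
tool_pos: [468.4, 44.4, 368.9]
orientation: [[0.907, 0.421, 0.0], [0.421, -0.907, -0.001], [0.0, 0.001, -1.0]]
force: [-0.3, 0.1, 0.2]
opening: 0.553
finger_force: 0.0
```

```bash
python3 - <<'E'
from h import *
s=sense();R=np.array(s["orientation"]);t=np.array(s["tool_pos"]);print(s["time"],t,s["opening"],s["force"])
im=snap("wrist","i.png")
for th in("bar_mark","jig_mid"):
  for d in finder.mark_of("wrist",th)[:1]: print(th,d["confidence"],w("wrist",d["centre"]))
snap("scene");
for th in("gauge","gauge_stand"):
  for d in finder.mark_of("scene",th)[:2]: print(th,d["confidence"],w("scene",d["centre"]))
for d in finder.cut_out("wrist","bar")[:1]: print(yawof("wrist",d["pixels"],76))
E
```

```text
12.225 [468.40494131  44.36745409 368.86421564] 0.5526570856454184 [-0.32985482  0.07999541  0.17870503]
bar_mark 0.68 [464.16985878  42.42123751  74.42393582]
gauge 0.76 [596.92325656 357.8173012   24.96860082]
gauge 0.55 [566.56354578 259.31596438  48.50484108]
gauge_stand 0.69 [566.25627338 259.18459765  -0.59809495]
```

View pics/i.png

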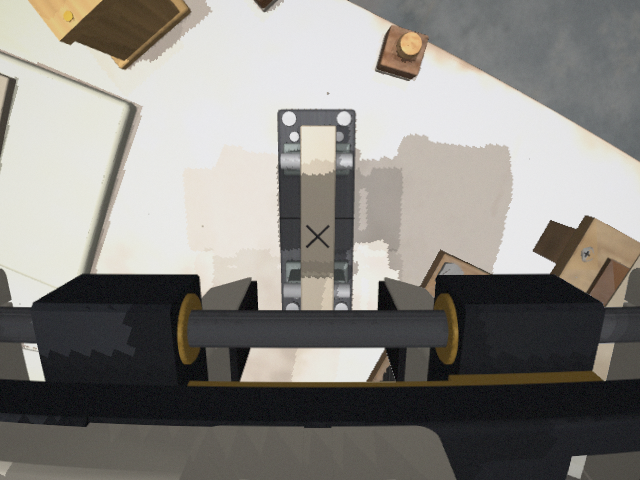

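```bash
python3 - <<'E'
from h import *
s=sense();R=np.array(s["orientation"]);t=np.array(s["tool_pos"])
for n,uv,z in(("cross",[317.5,236.5],76),("midL",[288,218],10),("midR",[344,218],10),("barfar",[318.5,126],76),("rodfar",[290,161],55),("rodfarR",[346,161],55),("rodnear",[291,279],55),("rodnearR",[344,279],55),("plate",[316.5,109],10)):
  p=ray("wrist",[uv],z)[0]; print(n,R.T@(p-t),p)
tx=[566,259.5,375]
print(cmd(tx,np.radians(24.5)),cmd([520,170,420]))
E
```

```text
cross [1.42905335e+00 5.88744004e-02 2.91979268e+02] [469.36538418  45.22440577  76.        ]
midL [  1.96640361 -25.03909108 358.00374723] [459.17629866  68.23768416  10.        ]
midR [  1.95381398  22.72301484 357.95601204] [479.2805594   24.91286565  10.        ]
barfar [ 75.607669     0.72791541 291.88156582] [536.9261207   75.85888085  76.        ]
rodfar [ 52.02824931 -19.59869361 312.93276083] [506.94532541  84.37150632  55.        ]
rodfarR [ 52.01866078  20.49464422 312.8926888 ] [523.8224991  48.0034098  55.       ]
rodnear [-37.14969655 -20.30392134 313.05012012] [425.76516693  47.45268977  55.        ]
rodnearR [-37.15649008  20.44526767 313.00938873] [442.92109655  10.49092319  55.        ]
plate [ 91.24808976  -0.66187934 357.86258544] [550.42033549  83.73005658  10.        ]
(array([ 0.2982, -0.2565, -0.0118]), np.float64(0.0045)) (array([ 0.1658, -0.1535, -0.0868]), 0.0)
```

Call:
{"method": "carry_out", "body": {"commands": [[0.05,-0.05,-0.08,0,0.65],[0.1,-0.12,-0.13,0,0.65],[0.17,-0.2,-0.15,0,0.65],[0.25,-0.25,-0.15,0,0.65],[0.27,-0.257,-0.15,0,0.65],[0.27,-0.257,-0.15,0,0.65],[0.27,-0.257,-0.15,0,0.65],[0.27,-0.257,-0.15,0,0.65]]}}

```text
time: 13.58
tool_pos: [550.6, 251.1, 458.8]
orientation: [[0.908, 0.419, 0.0], [0.419, -0.908, -0.001], [-0.0, 0.001, -1.0]]
force: [-1.0, 0.8, -0.2]
opening: 0.653
finger_force: 0.0
```

```bash
python3 - <<'E'
from h import *
s=sense();R=np.array(s["orientation"]);t=np.array(s["tool_pos"]);print(s["time"],t,s["opening"],s["force"])
im=snap("wrist","j.png")
for th in("gauge","gauge_stand"):
  for d in finder.mark_of("wrist",th)[:2]: print(th,d["confidence"],w("wrist",d["centre"]))
for d in finder.cut_out("wrist","gauge")[:2]: print(yawof("wrist",d["pixels"],180))
for d in finder.cut_out("wrist","gauge_stand")[:2]: print(yawof("wrist",d["pixels"],97))
E
```

```text
13.575 [550.63746712 251.05264806 458.8261965 ] 0.6528109516179725 [-0.95057126  0.78625959 -0.17752146]
gauge 0.76 [591.36586286 360.18022969  18.65600258]
gauge 0.58 [566.01081906 260.73687358  51.60567148]
gauge_stand 0.76 [ 5.64541003e+02  2.61893194e+02 -3.93873307e-01]
gauge_stand 0.33 [532.47099421 454.73316328  -0.9946295 ]
(array([596.2, 339. ]), array([28.8, 23.6]), -87.1)
(array([572.2, 264.1]), array([38.7, 35.4]), -21.2)
(array([568.4, 260. ]), array([82., 69.]), 61.8)
```

View pics/j.png

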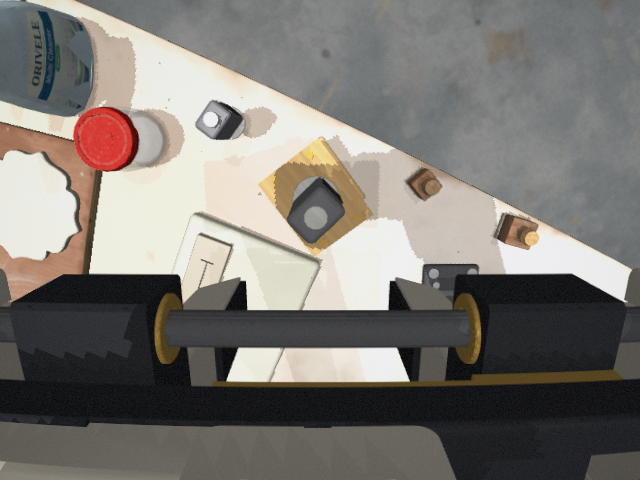

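```bash
cat > fit.py <<'E'
from h import *
from scipy.optimize import minimize
def mask(im,c,r=60,thr=85):
    g=im.max(2); m=np.zeros(g.shape,np.uint8); x,y=c
    m[y-r:y+r,x-r:x+r]=(g[y-r:y+r,x-r:x+r]<thr)
    n,l,st,ce=cv2.connectedComponentsWithStats(m); k=1+np.argmax(st[1:,4])
    cs,_=cv2.findContours((l==k).astype(np.uint8),cv2.RETR_EXTERNAL,cv2.CHAIN_APPROX_NONE)
    h=cv2.convexHull(max(cs,key=len)); o=np.zeros(g.shape,np.uint8); cv2.fillConvexPoly(o,h,1); return o,st[k]
def model(p,z0,z1,sh):
    x,y,a=p; c,s=np.cos(a),np.sin(a)
    P=[[x+c*u-s*v,y+s*u+c*v,z] for u in(-17,17) for v in(-13,13) for z in(z0,z1)]
    h=cv2.convexHull((proj("wrist",P)*16).astype(np.int32)); o=np.zeros(sh,np.uint8); cv2.fillConvexPoly(o,h,1,shift=4); return o
def fit(m,x0,z0,z1):
    best=None
    for a in np.radians(np.arange(0,180,15)):
        f=lambda p:1-(lambda M:(m&M).sum()/(m|M).sum())(model((p[0],p[1],p[2]/50),z0,z1,m.shape))
        r=minimize(f,[x0[0],x0[1],a*50],method="Nelder-Mead",options=dict(initial_simplex=[[x0[0]+i,x0[1]+j,a*50+k] for i,j,k in((-4,-4,-4),(4,-4,0),(0,5,-3),(0,0,6))],maxiter=60))
        print(np.round([r.x[0],r.x[1],np.degrees(r.x[2]/50)%180,r.fun],3))
E
python3 - <<'E'
from fit import *
im=viewer.snapshot("wrist"); 
print(im[170:250:8,280:352:6].max(2))
m,st=mask(im,(316,215)); print(st,m.sum())
fit(m,(566,260),102,178)
q=ray("wrist",[[316,217]],184);print("cap",q)
c=ray("wrist",[[318,138],[260,184],[318,255],[372,213]],97);print(c)
for i in range(4): d=c[i]-c[i-1];print(np.linalg.norm(d),np.degrees(np.arctan2(d[1],d[0]))%90)
E
```

```text
[[154 149 160 152 151 161 145 165 193 165 152 156]
 [152 157 150 160 153 135 152  98 156 166 160 156]
 [159 152 156 135 161 119  54  59  21 153 167 156]
 [159 159 153 155  57  58  87  96  83  42 129 163]
 [166 157 159  58  58  89  97  98  93  85  58 156]
 [158 167  77  73  95 136 161 158  93  92  87 124]
 [241 157  89  92  94 157 157 161 144  90  82 164]
 [239 240  89  91  94 155 150 151  90  73 158 154]
 [240 240 240 154  82  91  89  80 163 153 158 164]
 [194 239 241 239 152  76  70 164 157 164 240 240]]
[289 179  57  65 871] 2349
[5.67084e+02 2.59244e+02 1.58724e+02 1.02000e-01]
[5.67394e+02 2.60011e+02 1.60156e+02 9.50000e-02]
[5.66133e+02 2.58755e+02 1.60312e+02 1.08000e-01]
[5.66475e+02 2.58052e+02 5.29590e+01 3.09000e-01]
[5.67418e+02 2.62491e+02 7.29040e+01 2.89000e-01]
[5.65202e+02 2.59894e+02 9.41900e+01 2.38000e-01]
[5.65881e+02 2.59782e+02 9.59760e+01 2.38000e-01]
[5.65252e+02 2.59516e+02 1.04096e+02 2.47000e-01]
[5.67384e+02 2.59503e+02 1.61842e+02 1.03000e-01]
[5.66458e+02 2.59762e+02 1.60417e+02 1.00000e-01]
[5.66834e+02 2.60023e+02 1.59283e+02 1.01000e-01]
[5.66711e+02 2.59988e+02 1.59198e+02 9.60000e-02]
cap [[567.10633227 260.76415462 184.        ]]
[[613.17898604 280.46273219  97.        ]
 [558.15618958 309.1142089   97.        ]
 [522.08694148 238.23302497  97.        ]
 [575.73549975 211.83101679  97.        ]]
78.18137261788063 61.38439003899421
62.03559661991051 62.493100494565
79.53070410378449 63.029860637341585
59.79325916253899 63.79686625654864
```

```bash
python3 - <<'E'
from fit import *
im=viewer.snapshot("wrist")
for th in(105,115):
  m,st=mask(im,(316,215),thr=th); print(st,m.sum())
  fit(m,(567,260),102,178)
E
```

```text
[ 289  178   58   67 1918] 2407
[5.66818e+02 2.59268e+02 1.60382e+02 7.90000e-02]
[5.66573e+02 2.59778e+02 1.60459e+02 7.50000e-02]
[5.66812e+02 2.59387e+02 1.62299e+02 8.30000e-02]
[5.66879e+02 2.59716e+02 5.08720e+01 3.08000e-01]
[5.65593e+02 2.59962e+02 9.48300e+01 2.28000e-01]
[5.65674e+02 2.59896e+02 9.51550e+01 2.28000e-01]
[5.66077e+02 2.60560e+02 9.15270e+01 2.33000e-01]
[5.65232e+02 2.59966e+02 9.66680e+01 2.30000e-01]
[5.66980e+02 2.59380e+02 1.59373e+02 8.60000e-02]
[5.67211e+02 2.59693e+02 1.61193e+02 8.30000e-02]
[5.67312e+02 2.59850e+02 1.60523e+02 8.60000e-02]
[5.66736e+02 2.59349e+02 1.60473e+02 8.10000e-02]
[ 289  178   58   67 1962] 2442Traceback (most recent call last):
  File "<stdin>", line 5, in <module>
  File "fit.py", line 17, in fit
    r=minimize(f,[x0[0],x0[1],a*50],method="Nelder-Mead",options=dict(initial_simplex=[[x0[0]+i,x0[1]+j,a*50+k] for i,j,k in((-4,-4,-4),(4,-4,0),(0,5,-3),(0,0,6))],maxiter=60))
    res = _minimize_neldermead(fun, x0, args, callback, bounds=bounds,
                               **options)
    fxe = func(xe)
    fx = function(np.copy(x), *(wrapper_args + args))
  File "fit.py", line 16, in <lambda>
    f=lambda p:1-(lambda M:(m&M).sum()/(m|M).sum())(model((p[0],p[1],p[2]/50),z0,z1,m.shape))
                                                    ~~~~~^^^^^^^^^^^^^^^^^^^^^^^^^^^^^^^^^^^
  File "fit.py", line 12, in model
    h=cv2.convexHull((proj("wrist",P)*16).astype(np.int32)); o=np.zeros(sh,np.uint8); cv2.fillConvexPoly(o,h,1,shift=4); return o
                      ~~~~^^^^^^^^^^^
  File "h.py", line 18, in proj
    R,o,K,d=campose(name)
            ~~~~~~~^^^^^^
  File "h.py", line 6, in campose
    s=sense(); T=np.array(c["T_tool_cam"]); Rt=np.array(s["orientation"]); p=np.array(s["tool_pos"])
ValueError: time passes only in moves, steps and waits
```

Call:
{"method": "carry_out", "body": {"commands": [[0.03,-0.002,0,0.1,0.65],[0.03,-0.002,0,0.2,0.65],[0.03,-0.002,0,0.3,0.65],[0.03,-0.002,0,0.4,0.65],[0.03,-0.002,0,0.49,0.65],[0.03,-0.002,0.03,0.495,0.65],[0.03,-0.002,0.03,0.495,0.65],[0.03,-0.002,0.03,0.495,0.65]]}}

```text
time: 14.92
tool_pos: [566.6, 261.5, 441.2]
orientation: [[0.942, -0.336, 0.0], [-0.336, -0.942, 0.0], [0.0, -0.0, -1.0]]
force: [0.3, 0.5, -0.2]
opening: 0.651
finger_force: 0.0
```

```bash
python3 - <<'E'
from h import *
import h
s=sense();R=np.array(s["orientation"]);t=np.array(s["tool_pos"]);print(s["time"],t,s["joint_pos"],np.degrees(np.arctan2(R[1,0],R[0,0])))
cp=campose("wrist"); h.campose=lambda n:cp
import fit as F
F.campose=lambda n:cp
im=viewer.snapshot("wrist")
c=proj("wrist",[[567,260,178]])[0].astype(int);print(c)
m,st=F.mask(im,c,thr=105);print(st)
F.np.arange=lambda *a:[150.,160.,170.]
F.fit(m,(567,260),102,178)
E
```

```text
14.925 [566.62446927 261.50096163 441.18436655] [-0.09285835  0.43597835 -0.51801175  1.57743167  0.22733243  1.18829394
 -2.56922574] -19.633646679165153
[319 247]
[ 301  204   42   67 1624]
[5.67454e+02 2.58494e+02 1.59936e+02 1.25000e-01]
[5.69022e+02 2.58281e+02 1.60607e+02 1.23000e-01]
[5.66065e+02 2.59186e+02 1.59139e+02 1.34000e-01]
```

Call:
{"method": "carry_out", "body": {"commands": [[0,0,0,-0.11,0.65],[0,0,0,-0.22,0.65],[0,0,0,-0.33,0.65],[0,0,0,-0.44,0.65],[0,0,0,-0.55,0.65],[0,0,0,-0.66,0.65],[0,0,0,-0.77,0.65],[0,0,0,-0.88,0.65],[0,0,0,-0.99,0.65],[0,0,0,-1,0.65]]}}

```text
time: 16.23
tool_pos: [566.9, 261.1, 441.3]
orientation: [[0.337, 0.941, 0.001], [0.941, -0.337, 0.001], [0.001, 0.0, -1.0]]
force: [0.1, -0.0, 0.2]
opening: 0.648
finger_force: 0.0
```

Call:
{"method": "carry_out", "body": {"commands": [[0,0,0,-0.11,0.65],[0,0,0,-0.22,0.65],[0,0,0,-0.33,0.65],[0,0,0,-0.44,0.65],[0,0,0,-0.55,0.65],[0,0,0,-0.66,0.65],[0,0,0,-0.77,0.65],[0,0,0,-0.88,0.65],[0,0,0,-0.99,0.65],[0,0,0,-0.998,0.65]]}}

```text
time: 17.48
tool_pos: [566.9, 261.1, 440.8]
orientation: [[-0.939, 0.343, -0.0], [0.343, 0.939, 0.0], [0.0, 0.0, -1.0]]
force: [0.4, 0.3, -0.2]
opening: 0.65
finger_force: 0.0
```

Call:
{"method": "carry_out", "body": {"commands": [[0,0,0,0,0.65],[0,0,0,0,0.65]]}}

```text
time: 17.73
tool_pos: [566.6, 261.3, 440.9]
orientation: [[-0.94, 0.342, 0.0], [0.342, 0.94, -0.0], [-0.001, -0.0, -1.0]]
force: [-0.5, 0.2, -0.1]
opening: 0.649
finger_force: 0.0
```

```bash
cat > chk.py <<'E'
from h import *
import h
s=sense();R=np.array(s["orientation"]);t=np.array(s["tool_pos"]);print(s["time"],t,s["joint_pos"],np.degrees(np.arctan2(R[1,0],R[0,0])))
cp=campose("wrist"); h.campose=lambda n:cp
import fit as F
im=viewer.snapshot("wrist")
c=proj("wrist",[[567,260,178]])[0].astype(int);print(c)
m,st=F.mask(im,c,thr=105);print(st)
F.np.arange=lambda *a:[150.,160.,170.]
F.fit(m,(567,260),102,178)
E
python3 chk.py
```

```text
17.725 [566.59958002 261.31055951 440.91822093] [ 0.29669378  0.66951769 -1.17853928  1.56534797  0.63120521  1.33558083
  0.26474696] 160.01462281577318
[315 249]
[ 294  205   42   70 1425]
[5.66464e+02 2.59760e+02 1.60366e+02 8.70000e-02]
[5.66487e+02 2.59687e+02 1.60272e+02 8.80000e-02]
[5.66518e+02 2.59686e+02 1.60291e+02 8.80000e-02]
```

Call:
{"method": "carry_out", "body": {"commands": [[-0.0007,-0.0018,0.03,0,0.65],[-0.0007,-0.0018,0.09,0,0.65],[-0.0007,-0.0018,0.15,0,0.65],[-0.0007,-0.0018,0.2,0,0.65],[-0.0007,-0.0018,0.22,0,0.65],[-0.0007,-0.0018,0.22,0,0.65],[-0.0007,-0.0018,0.22,0,0.65]]}}

```text
time: 18.65
tool_pos: [566.9, 260.6, 309.9]
orientation: [[-0.941, 0.339, 0.002], [0.339, 0.941, 0.001], [-0.001, 0.002, -1.0]]
force: [-0.0, 1.2, 0.4]
opening: 0.648
finger_force: 0.0
```

Call:
{"method": "carry_out", "body": {"commands": [[0,0,0,0,0.35],[0,0,0,0,0.2],[0,0,0,0,0.15],[0,0,0,0,0.15],[0,0,0,0,0.15],[0,0,0,0,0.15]], "grip_force": 35}}

```text
time: 19.4
tool_pos: [566.7, 260.0, 308.8]
orientation: [[-0.941, 0.339, 0.0], [0.339, 0.941, -0.0], [-0.0, -0.0, -1.0]]
force: [-0.8, -1.9, 0.9]
opening: 0.28
finger_force: 35.0
```

Call:
{"method": "carry_out", "body": {"commands": [[0,0,-0.02,0,0.15],[0,0,-0.06,0,0.15],[0,0,-0.11,0,0.15],[0,0,-0.16,0,0.15],[0,0,-0.2,0,0.15],[0,0,-0.2,0,0.15],[0,0,-0.2,0,0.15],[0,0,-0.2,0,0.15]]}}

```text
time: 20.4
tool_pos: [566.4, 259.8, 427.6]
orientation: [[-0.941, 0.339, -0.002], [0.339, 0.941, -0.001], [0.001, -0.001, -1.0]]
force: [-0.0, -0.9, -2.5]
opening: 0.285
finger_force: 35.0
```

```bash
python3 - <<'E'
from h import *
s=sense();R=np.array(s["orientation"]);t=np.array(s["tool_pos"]);print(s["time"],t,s["opening"],s["force"],s["joint_pos"])
for n in("scene","side","wrist"):
  snap(n)
  for th in("gauge","gauge_tip","bar_mark"):
    print(n,th,[(round(d["confidence"],2),np.round(w(n,d["centre"]),1)) for d in finder.mark_of(n,th)[:3]])
print(cmd([469.3,45.3,420]),R)
E
```

```text
20.4 [566.42209009 259.76056652 427.61294275] 0.2847070948343775 [-0.01000572 -0.94407829 -2.45418133] [ 0.29581967  0.68002556 -1.16975569  1.58183974  0.64092002  1.31556425
  0.26154079]
scene gauge [(0.8, array([595.4, 357. ,  22.5])), (0.57, array([564.2, 258.4, 170.9]))]
scene gauge_tip [(0.61, array([565.1, 259.3, 141.6])), (0.6, array([ 5.936e+02,  3.626e+02, -5.000e-01]))]
scene bar_mark [(0.83, array([466.9,  44.1,  70.7]))]
side gauge [(0.89, array([569.4, 260.4, 173.6])), (0.65, array([596.5, 357.4,  23.8]))]
side gauge_tip [(0.42, array([562.7, 256.3, 140. ]))]
side bar_mark [(0.77, array([472.9,  38.1,  78.6]))]
wrist gauge [(0.75, array([566.1, 262. , 170.3]))]
wrist gauge_tip [(0.56, array([595.7, 355.9,  -5. ])), (0.54, array([566.4, 257.6, 138.5]))]
wrist bar_mark [(0.69, array([468. ,  43.1,  75.1]))]
(array([ 0.0311, -0.3919,  0.0146]), 0.0) [[-9.40690319e-01  3.39262915e-01 -1.54839124e-03]
 [ 3.39264504e-01  9.40690583e-01 -9.07111486e-04]
 [ 1.14880777e-03 -1.37862518e-03 -9.99998390e-01]]
```

Call:
{"method": "carry_out", "body": {"commands": [[0.003,-0.04,0,0,0.15],[0.008,-0.11,0,0,0.15],[0.016,-0.2,0,0,0.15],[0.024,-0.29,0,0,0.15],[0.029,-0.36,0.02,0,0.15],[0.031,-0.392,0.04,0,0.15],[0.031,-0.392,0.05,0,0.15],[0.031,-0.392,0.05,0,0.15],[0.031,-0.392,0.05,0,0.15],[0.031,-0.392,0.05,0,0.15]]}}

```text
time: 22.25
tool_pos: [469.6, 46.3, 399.2]
orientation: [[-0.941, 0.338, 0.001], [0.338, 0.941, 0.0], [-0.001, 0.001, -1.0]]
force: [-0.2, -0.3, -0.7]
opening: 0.279
finger_force: 35.0
```

```bash
python3 - <<'E'
from h import *
s=sense();R=np.array(s["orientation"]);t=np.array(s["tool_pos"]);print(s["time"],t,s["opening"],s["force"],s["joint_pos"])
S={}
for n in("scene","side","wrist"):
  S[n]=snap(n)
  for th in("gauge","gauge_tip","bar_mark"):
    print(n,th,[(round(d["confidence"],2),np.round(w(n,d["centre"]),1)) for d in finder.mark_of(n,th)[:2]])
a=[]
for n in("scene","side","wrist"):
  c=proj(n,[[469.3,45.3,95]])[0].astype(int);print(n,c)
  k=30 if n!="wrist" else 60
  y0,x0=max(0,c[1]-k),max(0,c[0]-k); print(n,"crop origin",x0,y0,"scale",260/(2*k))
  a.append(cv2.resize(S[n][y0:y0+2*k,x0:x0+2*k],(260,260),interpolation=cv2.INTER_CUBIC))
cv2.imwrite("pics/k.png",np.hstack(a)[:,:,::-1])
np.savez("last.npz",**S)
E
```

```text
22.25 [469.58508239  46.3199914  399.19524422] 0.2792090730559782 [-0.20599927 -0.25096477 -0.73143389] [ 0.94949915  0.49775794 -1.38181529  1.97208629  0.5450382   1.12996483
  0.56689647]
scene gauge [(0.85, array([593.7, 357.3,  23.4])), (0.72, array([468.9,  44.9, 138.8]))]
scene gauge_tip [(0.43, array([468.9,  45.1, 113.9])), (0.36, array([592.2, 362.3,  -0.7]))]
scene bar_mark [(0.66, array([471.4,  41.7,  69.5]))]
side gauge [(0.66, array([469.5,  43.6, 112.4])), (0.6, array([596.8, 361.1,  24.9]))]
side gauge_tip [(0.59, array([466.5,  44. , 109.6])), (0.56, array([469.4,  45.5,   2.5]))]
side bar_mark [(0.57, array([474.3,  41. ,  76.5]))]
wrist gauge [(0.73, array([466.3,  46.5, 143.4]))]
wrist gauge_tip [(0.48, array([470.6,  44.8, 111.2])), (0.32, array([402. , 329.8,  15.6]))]
wrist bar_mark [(0.88, array([468. ,  43. ,  74.9]))]
scene [397 271]
scene crop origin 367 241 scale 4.333333333333333
side [369 302]
side crop origin 339 272 scale 4.333333333333333
wrist [317 233]
wrist crop origin 257 173 scale 2.1666666666666665
```

View pics/k.png

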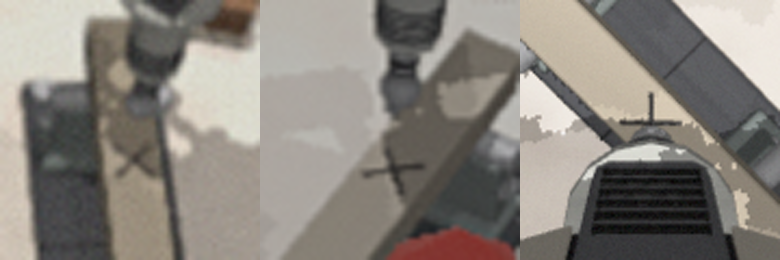

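```bash
python3 - <<'E'
from h import *
np.set_printoptions(precision=1,suppress=True)
s=sense();R=np.array(s["orientation"]);t=np.array(s["tool_pos"])
print("cross",ray("scene",[[398.2,277.5]],76),ray("side",[[370.2,311]],76))
print("ball",ray("scene",[[400.9,262.9]],117),ray("side",[[371.8,293.2]],117))
p=ray("wrist",[[257+131/2.167,173+122/2.167],[257+131/2.167,173+92/2.167]],76);print("wrist cross(bottom visible), top end",p,t)
E
```

```text
cross [[470.6  42.6  76. ]] [[472.4  44.3  76. ]]
ball [[472.4  44.2 117. ]] [[470.1  43.2 117. ]]
wrist cross(bottom visible), top end [[470.   45.2  76. ]
 [459.9  48.8  76. ]] [469.3  45.1 398.7]
```

Call:
{"method": "carry_out", "body": {"commands": [[0,0,0.01,0,0.15],[0,0,0.025,0,0.15],[0,0,0.036,0,0.15],[0,0,0.044,0,0.15],[0,0,0.048,0,0.15],[0,0,0.048,0,0.15],[0,0,0.048,0,0.15],[0,0,0.048,0,0.15]]}}

```text
time: 23.85
tool_pos: [469.4, 45.2, 370.1]
orientation: [[-0.941, 0.339, 0.0], [0.339, 0.941, -0.0], [-0.0, 0.0, -1.0]]
force: [-0.3, -0.3, -1.3]
opening: 0.279
finger_force: 35.0
```

```bash
cat > avg.py <<'E'
from h import *
np.set_printoptions(precision=2,suppress=True)
A=[]
for i in range(12):
    viewer.snapshot("wrist"); s=sense(); A.append(np.r_[s["tool_pos"],s["force"],s["orientation"][0][2],s["orientation"][1][2]])
A=np.array(A);print(s["time"],A.mean(0),A.std(0))
E
python3 avg.py
```

```text
24.45 [469.33  45.18 369.99   0.03  -0.06  -1.51   0.    -0.  ] [0.03 0.02 0.05 0.56 0.44 0.46 0.   0.  ]
```

Call:
{"method": "carry_out", "body": {"commands": [[0,0,0.004,0,0.15],[0,0,0.008,0,0.15],[0,0,0.011,0,0.15],[0,0,0.014,0,0.15],[0,0,0.017,0,0.15],[0,0,0.017,0,0.15],[0,0,0.017,0,0.15]]}}

```text
time: 25.32
tool_pos: [469.3, 45.2, 359.8]
orientation: [[-0.941, 0.339, 0.0], [0.339, 0.941, -0.0], [-0.0, -0.0, -1.0]]
force: [-0.7, 0.1, 1.8]
opening: 0.281
finger_force: 35.0
```

```bash
python3 avg.py
```

```text
25.925 [469.32  45.2  359.78  -0.55  -0.31   0.95   0.    -0.  ] [0.01 0.02 0.03 0.39 0.52 0.39 0.   0.  ]
```

Call:
{"method": "carry_out", "body": {"commands": [[0,0,0.002,0,0.15],[0,0,0.004,0,0.15],[0,0,0.006,0,0.15],[0,0,0.0075,0,0.15],[0,0,0.0083,0,0.15],[0,0,0.0083,0,0.15],[0,0,0.0083,0,0.15]]}}

```text
time: 26.8
tool_pos: [469.3, 45.2, 354.8]
orientation: [[-0.941, 0.339, 0.0], [0.339, 0.941, -0.0], [-0.0, 0.0, -1.0]]
force: [-0.9, -1.1, 3.5]
opening: 0.281
finger_force: 35.0
```

```bash
python3 avg.py; python3 - <<'E'
from h import *
for n in("scene","side"):
  snap(n)
  for th in("gauge","gauge_tip","flat_bar"): print(n,th,[(round(d["confidence"],2),np.round(w(n,d["centre"]),1)) for d in finder.mark_of(n,th)[:2]])
E
```

```text
27.4 [469.34  45.2  354.78  -1.27  -0.47   3.43   0.     0.  ] [0.01 0.01 0.02 0.45 0.6  0.52 0.   0.  ]
scene gauge [(0.85, array([594.7, 356.4,  23. ])), (0.69, array([472.5,  45.9,  96.3]))]
scene gauge_tip [(0.56, array([594.6, 365.2,   1.1]))]
scene flat_bar [(0.88, array([398.5, 329.6,  20.2]))]
side gauge [(0.78, array([471.7,  44. , 101.6])), (0.78, array([594.8, 357.4,  23.9]))]
side gauge_tip [(0.51, array([470.2,  42.8,  75.7]))]
side flat_bar [(0.87, array([400.6, 329.6,  23.4])), (0.34, array([569.6, 258.1,   2.4]))]
```

Measured force is 3.43 − (−1.51) = 4.9 N and the nose is at about 98 mm, so the plunger is about 10 mm in. Handing in.

```bash
python3 -c "
from rig import order
print(order.sign_off())"
```

```text
the job is handed in; nothing more can be done
None
```

The job is handed in: the thick bar lies cross up over both rods, with the cross within about 1 mm of midway, and the upright gauge is still in the gripper pressing on the cross with about 4.9 N; I judged the 5 N from the force reading and the nose height, not by looking at the ring.

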